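# Dispense a dishwasher tablet and take it up in the tongs

### The arm

A 6-joint arm with a two-finger parallel gripper is mounted at the origin on the work surface. World frame = base frame: x ahead of the robot, y to its left, z up, the work surface at z = 0. Lengths are in m, angles in rad, forces in N, time in s.
With the tool pointing down it reaches from about 0.275 to 1 m from the base axis. Payload 8.4 kg.
Tool frame: the origin (TCP) lies on the centre line of the jaws, within the pads' length; the fingertips stand 17 mm ahead of it and the grasp point (between the pads) lies 2 mm behind it (bot.tcp_to_tips is the z of the fingertips in the tool frame, in m); z points along the fingers, y is the line along which they close (so a half turn about z gives the same grasp; the last joint's range is limited). The gripper opens to 85 mm and grips with 20 to 120 N. Pads are 22 mm wide; open, the fingers measure 114 mm over their backs; the gripper's body (76 mm by 85 mm) begins 54 mm behind the grasp point. The pads swing forward as they close: fully open they stand 13 mm farther back than shut.
Start: joints at [1.284, 0.353, 1.633, -0, 1.155, -0.002], TCP at [0.176, 0.6, 0.248] pointing down, gripper open.
Joint ranges: [-2.63, 2.63], [-0.92, 2.1], [0.06, 2.66], [-1.3, 4.44], [0, 2.69], [-3.02, 3.02]. Speed limits (rad/s): [2.22, 2.22, 2.79, 3.14, 3.14, 3.14].

### API

Orientations are given as a unit quaternion [x, y, z, w].
In Python, from workcell import bot, hand, kinematics, get_obs, vision, hand_in gives the robot as it stands. The module is installed in compiled form; this text tells all that it offers. Calls block until the motion is done:
- bot.reach(position, orientation): joint-space move of the TCP to a pose.
- bot.servo_line(position, ori=None, velocity=0.15): straight line of the TCP; ori=None keeps the orientation; velocity is the mean speed in m/s.
- bot.goto_joints(angles): joint-space move.
- hand.move_gripper(opening, strength=None): finger opening in m; strength is the grip in N (None keeps the last); returns when the fingers have stopped.
- bot.dwell(seconds).
- kinematics.solve_ik(position, orientation): joint angles nearest the present ones, or None.
- get_obs(): the state.
- vision.read_camera(name): name is "scene" or "top" or "wrist"; returns a dict with "frame" (420x560x3 uint8, red, green, blue), "intrinsics" (3x3 intrinsics, pixels), "view" (4x4, takes a point from world to camera coordinates). Camera axes: x right, y down, z forward; pixel columns grow to the right and rows downward; lengths in m; the calibration is good to about 2 mm. A picture is of the moment at which its call begins. There is no depth.
A pose or a line that the arm cannot do raises bot.IKError and nothing moves.
- hand_in(): hands the job in; it is judged then, once.
The state is a dict: "time_s": time; "joint_pos": joint angles; "joint_vel": joint speeds; "joint_efforts": joint torques, N m; "position": TCP position; "orientation": TCP orientation; "wrist_force": force on the tool from outside, world axes, zero at the start; "ft_torque": the same for the moment, N m; "gripper_width": finger opening in m; "grip_force": force on a finger pad.
Only numpy, scipy, OpenCV 4.12 (cv2) and the standard library are available. Lean on these libraries where they do the work, as an engineer would, in place of code of your own. Each camera call takes 0.05 s, during which the arm holds its last target. There are 200 camera calls.

### The job

Get one dishwasher tablet ready for the machine without handling it: twist the knob on top of the grey tablet dispenser clockwise to its stop and let it spring back, so that the tablet comes out on the lip. Then pick up the tongs, close them on that tablet and lift it clear, and finish still holding it up in the tongs' jaws, more than 12 cm above the worktop; never touch the tablet with the gripper, take only one, and leave the other things where they are.

Things in the scene. Friction and masses are not known exactly. Their poses are not given: they have to be found in the camera images.
- dispenser: Grey plastic tablet dispenser, fixed; its front looks along its -x. Origin on the worktop under the front face of the clear upright tablet magazine. Housing x 0 to 98, y -88 to +24 mm: base 36 mm high, magazine (y -20 to +18, x 0 to 46) and, at its -y side, the drive tower about 100 mm high. Turning the knob pushes the lowest tablet onto the lip; when it springs back the next drops down.
- knob (a joint): Turn of the black knob on the dispenser's tower, rad: 0 at rest, 1.3 at its stop, growing clockwise seen from above. A spring (0.05 N m at rest, 0.20 N m at the stop) turns it back to 0 in about a second when it is let go.
- knob_grip (a point): On the knob's upright axis at grip height, 124 mm above the worktop, 50 mm behind the dispenser's front face, 50 mm to its -y side. Bar grip 44 mm long, 13 mm thick, from 108 to 136 mm above the worktop, on a 46 mm round skirt; the point's x axis runs along the bar, at rest along the dispenser's x.
- lip (a point): Where the centre of a delivered tablet's underside comes to rest: on the lip, a tongue 20 mm wide and 48 mm long sticking out of the dispenser's front, its top 36 mm above the worktop, with a 3 mm upturn at its end. Axes as the dispenser's. The tablet's 36 mm length lies along x, its long sides stand 3 mm out past the lip. Nothing else stands beside or before the lip.
- magazine (a point): Centre of the magazine's floor, 36 mm above the worktop, 22 mm behind the front face; axes as the dispenser's. The tablets lie here in a stack.
- tablet_1: Pressed dishwasher tablet, a plain block 36 x 26 x 16 mm (x, y, z) of an off-white and a pale blue layer, 20 g; the lowest of the three in the magazine, which is the one that comes out. Origin: centre of its underside.
- tablet_2: Second tablet of the stack, alike. It stays in the magazine and drops to its floor.
- tablet_3: Topmost tablet of the stack, alike. It stays in the magazine.
- tongs: Sprung steel tongs lying flat, a V hinged at the pivot, jaws to +x; 195 mm from pivot to jaw ends, 24 mm high, about 100 g. Origin: underside, at the balance point between the grips, 90 mm ahead of the pivot; x is the centre line when open. The body is the left (+y) arm. Open: 50 mm over the grips, 65 mm between the jaws. Grips at 40 mm: jaws 46 mm apart; at 30 mm: jaws 26 mm, faces parallel.
- tongs_arm: The right (-y) arm of the tongs; origin on the underside at the pivot. The tongs' spring holds them open against a stop; pressing the grips together takes about 3 N open, 5 N with the jaws 26 mm apart, 6 N shut, so they can be carried half open in a gripper held at, say, 40 mm.
- tongs_pivot (a point): On the tongs' pivot axis, 12 mm above their underside. A 24 mm wire loop trails behind it.
- grip_left (a point): Middle of the outer face of the left arm's black rubber grip (50 mm long, 24 mm high), 12 mm above the tongs' underside.
- grip_right (a point): The same on the right arm.
- jaw_left (a point): On the inner face of the left jaw (a 35 mm long, 24 mm high flat steel plate at the arm's end), 12 mm above the tongs' underside and 17 mm back from the end of the jaw.
- jaw_right (a point): The same on the right jaw.
- torch: Red torch lying on its side, 170 mm long (along its x), 42 mm thick. Bystander; one of it and the tongs lies left, the other right. Origin: underside, mid length.
- jar: Clear glass jar with a clamp lid, 100 mm across, 132 mm high, full of pegs. Bystander. Origin: centre of its underside.
- spray_bottle: White spray bottle with a grey head, 76 mm across, 202 mm high. Bystander. Origin: centre of its underside.
- measuring_cup: Clear measuring cup with a handle, 72 mm across, 75 mm high. Bystander.
- scrub_brush: Cleaning brush lying along its x. Bystander.

How it is judged:
By the outcome, as a careful person would: the job done as asked, in the order asked, and still so for the second after the job is handed in, while the arm keeps its last pose, push and grip.
It also fails if it takes over 58 s, if anything falls off the work surface, if the arm or the gripper's body presses on something with over 40 N, if the wrist force passes 120 N, or if a joint passes its speed limit or range.

## Working session

There is one attempt and no reset: what is moved stays moved. The work goes in short steps, each a Python script; the robot and the scene stay as the last script left them, time stands still between calls to the robot, and variables do not carry over. Pictures are saved under pics/ and viewed, at most 10 in all, crops included, and the job is handed in when it is done.

```bash
mkdir -p pics; python3 - <<'E'
from workcell import *
from workcell import vision,get_obs
import cv2,numpy as np
for n in ("scene","top"):
    r=vision.read_camera(n); f=r["frame"][:,:,::-1]
    cv2.imwrite(f"pics/{n}0.png",cv2.resize(f,(800,600),interpolation=cv2.INTER_CUBIC))
    np.savez(n,f=f,K=r["intrinsics"],V=r["view"]); print(n,r["intrinsics"].tolist(),np.round(r["view"],3).tolist())
print(get_obs())
E
```

```text
scene [[442.5799783335091, 0.0, 278.08491177894797], [0.0, 442.5799783335091, 214.1295402453143], [0.0, 0.0, 1.0]] [[-0.583, 0.813, -0.001, 0.318], [0.469, 0.336, -0.817, -0.189], [-0.663, -0.476, -0.577, 1.786], [0.0, 0.0, 0.0, 1.0]]
top [[466.1806661573608, 0.0, 281.5968227471346], [0.0, 466.1806661573608, 213.76214659474812], [0.0, 0.0, 1.0]] [[-0.014, -1.0, 0.005, 0.021], [-0.998, 0.014, -0.068, 0.576], [0.068, -0.006, -0.998, 1.71], [0.0, 0.0, 0.0, 1.0]]
{'time_s': 0.1, 'joint_pos': array([ 1.28360997e+00,  3.53576453e-01,  1.63403187e+00, -4.67890741e-06,
        1.15520231e+00, -2.42093870e-03]), 'joint_vel': array([ 4.35766896e-04,  2.81940936e-04, -3.00940976e-03, -1.34681645e-05,
        6.33599841e-05, -1.18896771e-03]), 'joint_efforts': array([ 1.02550664e-03, -6.06359410e+01, -3.42817497e+01,  1.02552156e-04,
        4.02367717e-03, -5.45880960e-05]), 'position': array([0.17548592, 0.59945093, 0.2476502 ]), 'orientation': array([ 1.41901149e-01,  9.89880646e-01, -6.02923563e-04, -8.57585358e-05]), 'wrist_force': array([-1.43322968,  0.36345333, -0.13557813]), 'ft_torque': array([ 0.0046921 , -0.04006282,  0.04467198]), 'grip_force': 0.0, 'gripper_width': 0.08543045803451979}
```

View pics/scene0.png

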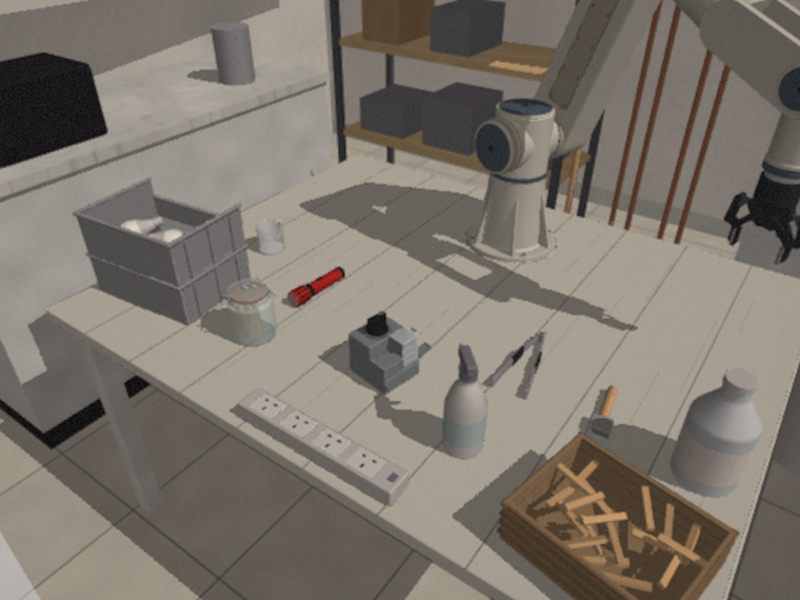

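View pics/top0.png

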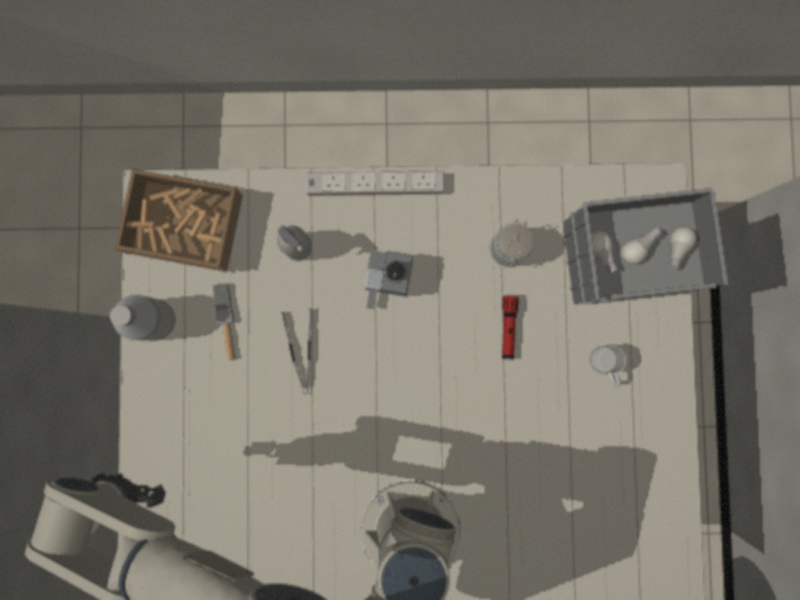

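The scene view shows the dispenser at about (385,350) and the tongs at (520,365). In the top view the tongs run from the pivot at (303,380) to jaw ends at (286,315) and (313,312). The dispenser is at (390,273) and its knob at (396,270). Next I'll enlarge both.

```bash
python3 - <<'E'
import cv2,numpy as np
f=np.load("top.npz")["f"]; g=np.load("scene.npz")["f"]
# top crop cols 185-305, rows 165-285
a=cv2.resize(f[168:278,190:300],None,fx=5.4,fy=5.4,interpolation=cv2.INTER_CUBIC)
b=cv2.resize(g[215:290,235:390],(800,387),interpolation=cv2.INTER_CUBIC)
cv2.imwrite("pics/ct.png",a);cv2.imwrite("pics/cs.png",b);print(a.shape)
E
```

```text
(594, 594, 3)
```

View pics/ct.png

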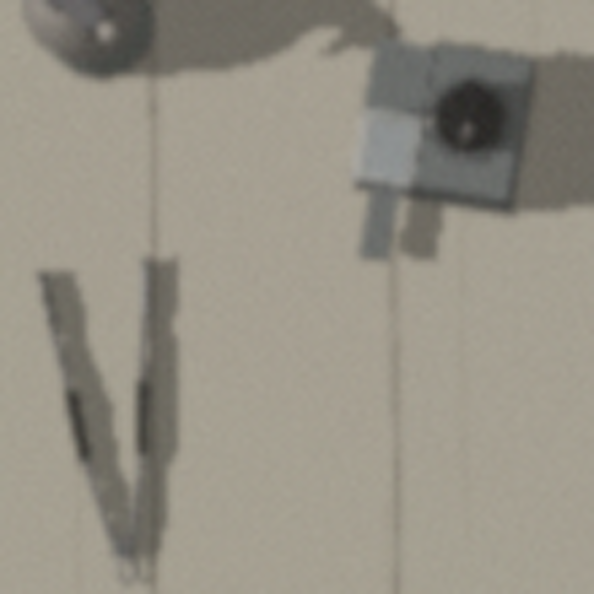

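The crop shows the tongs' jaw ends at (42,272) and (148,260), grips at (78,427) and (145,417), and pivot at (128,550). The lip end is centred at (375,258) with its base at (380,187), and the knob centre is at (470,115).

```bash
cat > h.py <<'E'
from workcell import bot, hand, kinematics, get_obs, vision, hand_in
import cv2,numpy as np
from scipy.spatial.transform import Rotation as R
def pix2w(uv,z,K,V):
    Rm=V[:3,:3]; c=-Rm.T@V[:3,3]
    d=Rm.T@np.linalg.inv(K)@np.array([uv[0],uv[1],1.]); return c+d*(z-c[2])/d[2]
def down(yaw):  # tool z down, tool x along world direction yaw
    return (R.from_euler('z',yaw)*R.from_euler('x',np.pi)).as_quat()
def st(s=""):
    o=get_obs(); print(s,"t%.2f"%o["time_s"],np.round(o["position"],4),"F",np.round(o["wrist_force"],1),"T",np.round(o["ft_torque"],2),"w%.4f g%.1f"%(o["gripper_width"],o["grip_force"]),flush=True); return o
E
python3 - <<'E'
from h import *
d=np.load("top.npz")
for n,x,y,z in [("jl",42,272,.024),("jr",148,260,.024),("gl",78,427,.024),("gr",145,417,.024),("piv",128,550,.024),("lipend",375,258,.036),("lipbase",380,187,.036),("magfl",357,186,.1),("towfr",513,210,.036),("knob",470,115,.136),("knobskirt",470,117,.108)]:
    print(n,np.round(pix2w(((x+.5)/5.4-.5+190,(y+.5)/5.4-.5+168),z,d["K"],d["V"]),4))
o=get_obs(); r=vision.read_camera("wrist"); T=np.eye(4);T[:3,:3]=R.from_quat(o["orientation"]).as_matrix();T[:3,3]=o["position"]
print(np.round(r["intrinsics"],1).tolist()); print("tool_from_cam",np.round(np.linalg.inv(T)@np.linalg.inv(r["view"]),3).tolist())
E
```

```text
jl [0.5648 0.3239 0.024 ]
jr [0.5721 0.2513 0.024 ]
gl [0.4587 0.2996 0.024 ]
gr [0.4648 0.2539 0.024 ]
piv [0.3749 0.2659 0.024 ]
lipend [0.5704 0.0955 0.036 ]
lipbase [0.6189 0.0915 0.036 ]
magfl [0.6137 0.104  0.1   ]
towfr [0.6019 0.0011 0.036 ]
knob [0.6552 0.0291 0.136 ]
knobskirt [0.6573 0.0293 0.108 ]
[[326.4, 0.0, 278.4], [0.0, 326.4, 212.5], [0.0, 0.0, 1.0]]
tool_from_cam [[0.0, -0.96, -0.28, 0.072], [1.0, 0.0, 0.0, 0.001], [-0.0, -0.28, 0.96, -0.126], [0.0, 0.0, 0.0, 1.0]]
```

```bash
python3 - <<'E'
from h import *
bot.reach([.50,.17,.30],down(np.pi))
o=st()
r=vision.read_camera("wrist"); f=r["frame"][:,:,::-1]; np.savez("w1",f=f,K=r["intrinsics"],V=r["view"])
cv2.imwrite("pics/w1.png",cv2.resize(f,(800,600),interpolation=cv2.INTER_CUBIC))
print(o["joint_pos"])
E
```

```text
t2.10 [0.4999 0.1707 0.2999] F [-0.5  0.3 -0.1] T [ 0.03 -0.02 -0.05] w0.0856 g0.0
[ 3.25995947e-01  1.53217740e-01  1.77975751e+00  2.76668631e-04
  1.20870981e+00 -1.24546253e+00]
```

View pics/w1.png

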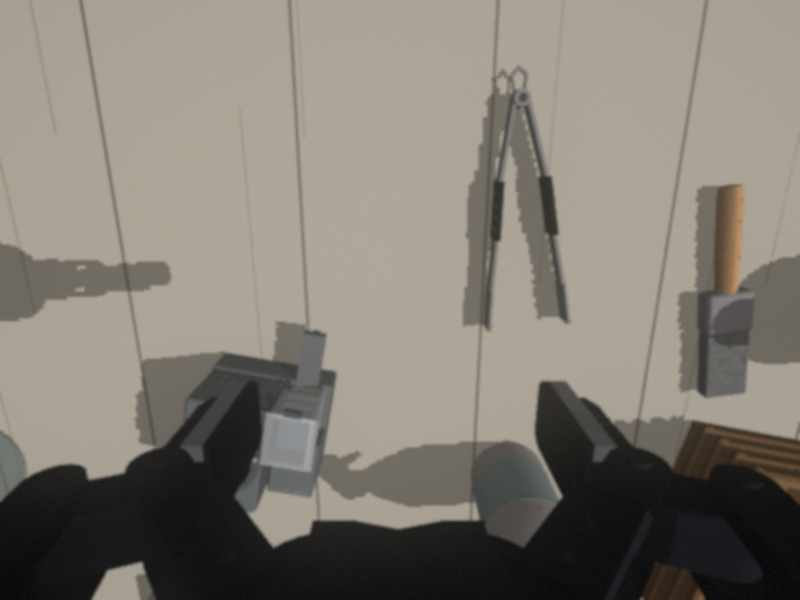

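The wrist view shows the pivot at (522,97) and jaw ends at (489,328) and (567,321). The lip end corners are (303,332) and (326,333). The front edge runs from (221,354) to (336,371). The knob is hidden behind a finger.

```bash
python3 - <<'E'
from h import *
d=np.load("w1.npz"); s=.7
P={}
for n,x,y,z in [("piv",522,97,.024),("jr",489,329,.024),("jl",568,322,.024),("gr_top",494,182,.024),("gr_bot",494,240,.024),("gl_top",546,178,.024),("gl_bot",553,234,.024),("le1",303,332,.039),("le2",326,333,.039),("lipb1",297,384,.036),("lipb2",320,387,.036),("f+24",336,371,.036),("f-88",221,354,.036)]:
    P[n]=pix2w((x*s,y*s),z,d["K"],d["V"]); print(n,np.round(P[n],4))
g=d["f"][215:370,120:250]; cv2.imwrite("pics/w1c.png",cv2.resize(g,None,fx=3.8,fy=3.8,interpolation=cv2.INTER_CUBIC))
E
```

```text
piv [0.3743 0.2705 0.024 ]
jr [0.5694 0.2552 0.024 ]
jl [0.5626 0.3265 0.024 ]
gr_top [0.4397 0.2521 0.024 ]
gr_bot [0.4881 0.255  0.024 ]
gl_top [0.4364 0.2952 0.024 ]
gl_bot [0.4829 0.3054 0.024 ]
le1 [0.567  0.0888 0.039 ]
le2 [0.5679 0.1089 0.039 ]
lipb1 [0.6186 0.0798 0.036 ]
lipb2 [0.6216 0.1007 0.036 ]
f+24 [0.6056 0.116  0.036 ]
f-88 [0.5891 0.0133 0.036 ]
```

View pics/w1c.png

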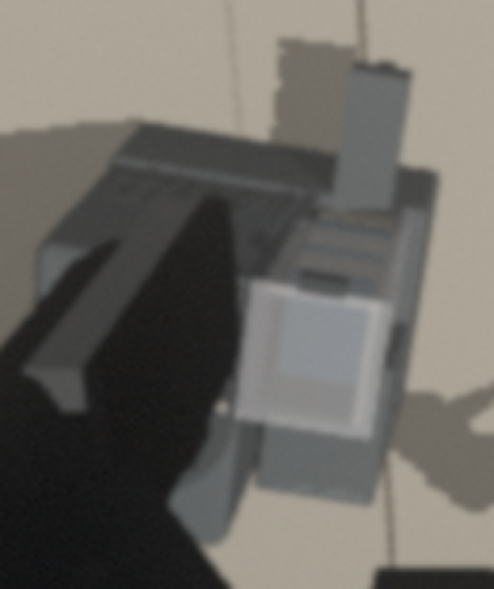

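The crop shows the base's bottom front edge from (140,122) to (435,172) at z=0. The top edge runs from (113,160) to (305,190). The lip corners are (352,66), (410,71), (335,205) and (393,210).

```bash
python3 - <<'E'
from h import *
from scipy.optimize import least_squares
d=np.load("w1.npz"); t=np.load("top.npz")
m=lambda x,y:((x+.5)/3.8-.5+120,(y+.5)/3.8-.5+215)
tp=lambda x,y:((x+.5)/5.4-.5+190,(y+.5)/5.4-.5+168)
obs=[]
for n,x,y,z,l in [("b-88",140,122,0,(0,-.088)),("b+24",437,172,0,(0,.024)),("t-88",113,160,.036,(0,-.088)),("le1",352,70,.037,(-.048,-.01)),("le2",410,74,.037,(-.048,.01)),("lb1",335,205,.036,(0,-.01)),("lb2",393,210,.036,(0,.01))]:
    p=pix2w(m(x,y),z,d["K"],d["V"])[:2]; obs.append((n,p,l))
for n,x,y,z,l in [("T_le1",360,258,.037,(-.048,.01)),("T_le2",390,258,.037,(-.048,-.01)),("T_knob",470,115,.134,(.05,-.05)),("T_b-88",513,210,.036,(0,-.088))]:
    p=pix2w(tp(x,y),z,t["K"],t["V"])[:2]; obs.append((n,p,l))
def f(q,o=obs):
    c,s=np.cos(q[2]),np.sin(q[2])
    return np.array([np.array(p)-(q[:2]+np.array([c*l[0]-s*l[1],s*l[0]+c*l[1]])) for _,p,l in o]).ravel()
q=least_squares(f,[.615,.09,-.1],loss="soft_l1",f_scale=.002).x
print(q)
for o,r in zip(obs,f(q).reshape(-1,2)): print(o[0],np.round(o[1],4),np.round(r*1000,1))
E
```

```text
[ 0.61766072  0.08832467 -0.18236113]
b-88 [0.6024 0.0013] [ 0.7 -0.5]
b+24 [0.6223 0.11  ] [ 0.3 -1.9]
t-88 [0.6015 0.0051] [-0.2  3.3]
le1 [0.5686 0.0885] [-0.   1.3]
le2 [0.57   0.1077] [-2.3  0.8]
lb1 [0.6183 0.0797] [2.4 1.2]
lb2 [0.6202 0.0996] [0.7 1.4]
T_le1 [0.5705 0.1056] [-1.7 -1.2]
T_le2 [0.5702 0.0852] [ 1.6 -2. ]
T_knob [0.6554 0.0291] [-2.4 -0.9]
T_b-88 [0.6019 0.0011] [ 0.2 -0.6]
```

```bash
python3 - <<'E'
from h import *
bot.reach([.657,.030,.215],down(np.pi-.182))
o=st()
r=vision.read_camera("wrist"); f=r["frame"][:,:,::-1]; np.savez("w2",f=f,K=r["intrinsics"],V=r["view"])
cv2.imwrite("pics/w2.png",cv2.resize(f[140:],(800,400),interpolation=cv2.INTER_CUBIC))
def proj(p): q=r["view"]@np.append(p,1); q=r["intrinsics"]@q[:3]; return q[:2]/q[2]
c,s=np.cos(-.182),np.sin(-.182)
for x,y,z in [(.05,-.05,.136),(.028,-.05,.136),(.072,-.05,.136),(.028,-.05,.108),(0,-.02,.13),(0,.018,.13),(0,0.01,.036)]:
    u=proj([.6175+c*x-s*y,.0885+s*x+c*y,z]); print(x,y,z,np.round([u[0]/.7,(u[1]-140)/.7]))
E
```

```text
t3.06 [0.6565 0.0309 0.2154] F [-1.  -0.7  0.7] T [-0.03  0.    0.01] w0.0854 g0.0
0.05 -0.05 0.136 [394. 131.]
0.028 -0.05 0.136 [394.  85.]
0.072 -0.05 0.136 [394. 174.]
0.028 -0.05 0.108 [395.  72.]
0 -0.02 0.13 [461.  21.]
0 0.018 0.13 [546.  21.]
0 0.01 0.036 [489.   5.]
```

View pics/w2.png

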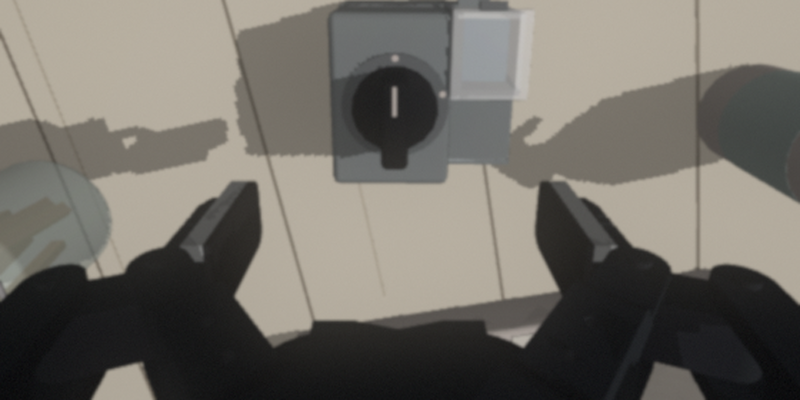

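The bar is at column 394, as predicted, and runs along the tool's x from row 85 to 170. The magazine is lower than I'd assumed, so I'll go down, grip and twist.

```bash
python3 - <<'E'
from h import *
hand.move_gripper(.026,40)
bot.servo_line([.6565,.030,.132],velocity=.12); st("down")
hand.move_gripper(0.0,50); st("grip")
q=get_obs()["joint_pos"].copy()
for a in (.65,1.15,1.27,1.33):
    g=q.copy(); g[5]+=a; bot.goto_joints(g); st(a)
    if abs(get_obs()["ft_torque"][2])>1.2: break
bot.dwell(.2); st("hold")
E
```

```text
down t4.55 [0.657  0.03   0.1326] F [1.  0.8 0.8] T [0.02 0.   0.  ] w0.0261 g0.0
grip t4.81 [0.6571 0.0292 0.1333] F [-0.6 -6.1  4.7] T [-0.75  0.24 -0.15] w0.0118 g49.9
0.65 t5.47 [0.657  0.029  0.1334] F [-0.2 -3.2 -4.2] T [-0.37 -0.12  0.14] w0.0116 g48.9
1.15 t6.03 [0.6569 0.0289 0.1333] F [-0.4 -4.2 -3.7] T [-0.82  0.06  0.18] w0.0121 g49.1
1.27 t6.28 [0.6569 0.0289 0.1334] F [-0.  -4.8 -2.6] T [-0.84  0.07  0.21] w0.0119 g49.1
1.33 t6.53 [0.6569 0.0288 0.1333] F [-0.9 -5.9 -2. ] T [-0.96  0.13  0.81] w0.0117 g50.3
hold t6.72 [0.6569 0.0288 0.1333] F [-1.6 -5.1 -3.1] T [-0.99  0.13  0.78] w0.0120 g50.2
```

```bash
python3 - <<'E'
from h import *
hand.move_gripper(.045); st("open")
bot.servo_line([.6565,.0292,.22],velocity=.2)
bot.reach([.55,.12,.27],down(np.pi-.182)); bot.dwell(.2); st()
r=vision.read_camera("wrist"); f=r["frame"][:,:,::-1]; np.savez("w3",f=f,K=r["intrinsics"],V=r["view"])
cv2.imwrite("pics/w3.png",cv2.resize(f[60:330,100:460],(800,600),interpolation=cv2.INTER_CUBIC))
E
```

```text
open t7.14 [0.6569 0.0294 0.1334] F [-1.7 -1.7  0.8] T [-0.24  0.37  0.04] w0.0449 g1.1
 t9.00 [0.5502 0.1196 0.2695] F [-0.4  0.6 -0.6] T [-0.02 -0.02  0.07] w0.0449 g0.0
```

View pics/w3.png

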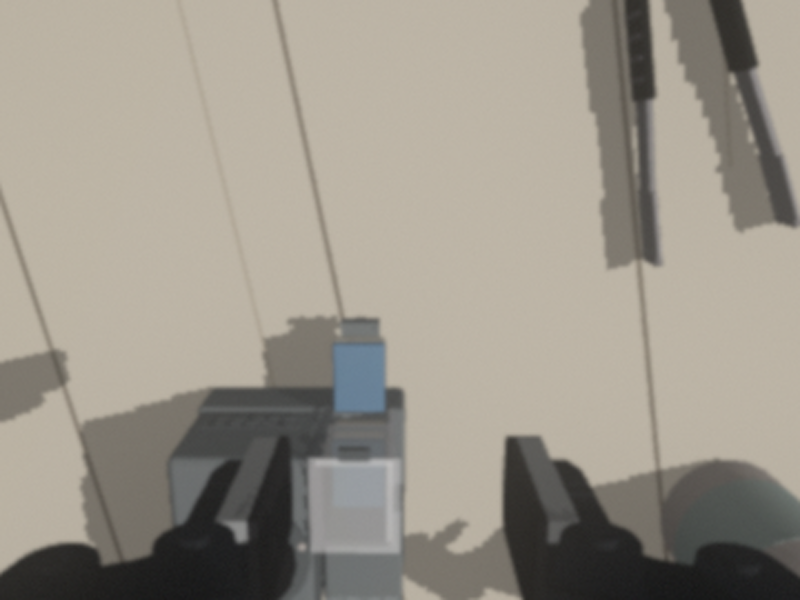

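The tablet is out on the lip, with its top corners at (333,343), (384,343), (334,411) and (385,411). Now the tongs.

```bash
python3 - <<'E'
from h import *
d=np.load("w3.npz"); m=lambda x,y:((x+.5)*.45-.5+100,(y+.5)*.45-.5+60)
for x,y,z in [(333,343,.052),(384,343,.052),(334,411,.052),(385,411,.052),(359,377,.052),(655,264,.024),(790,224,.024)]:
    print(np.round(pix2w(m(x,y),z,d["K"],d["V"]),4))
a=.105
bot.reach([.462,.279,.14],down(a)); hand.move_gripper(.085,30); st("above")
bot.servo_line([.462,.279,.019],velocity=.12); st("down")
hand.move_gripper(.040,30); st("grip")
bot.servo_line([.462,.279,.16],velocity=.15); bot.dwell(.1); o=st("lift"); print(o["joint_pos"])
r=vision.read_camera("wrist"); f=r["frame"][:,:,::-1]; np.savez("w4",f=f,K=r["intrinsics"],V=r["view"])
cv2.imwrite("pics/w4.png",cv2.resize(f,(800,600),interpolation=cv2.INTER_CUBIC))
E
```

```text
[0.574  0.0842 0.052 ]
[0.5786 0.1089 0.052 ]
[0.6093 0.0773 0.052 ]
[0.614  0.1027 0.052 ]
[0.5937 0.0933 0.052 ]
[0.5703 0.2527 0.024 ]
[0.5622 0.322  0.024 ]
above t12.21 [0.462 0.279 0.14 ] F [ 0.2 -0.2 -0.4] T [ 0.03 -0.01  0.05] w0.0853 g0.0
down t13.37 [0.4625 0.2793 0.0196] F [-1.  -0.3  1. ] T [-0.04  0.01  0.01] w0.0851 g0.0
grip t13.88 [0.4627 0.2794 0.0198] F [-0.8  0.1  6.8] T [-0.02 -0.04 -0.  ] w0.0405 g5.4
lift t15.07 [0.4614 0.2786 0.1589] F [-0.2 -0.4 -1.8] T [-0.03  0.04 -0.02] w0.0402 g3.7
[ 5.40471578e-01  3.27950215e-01  1.89697818e+00 -2.64840002e-06
  9.18608238e-01  2.00627339e+00]
```

View pics/w4.png

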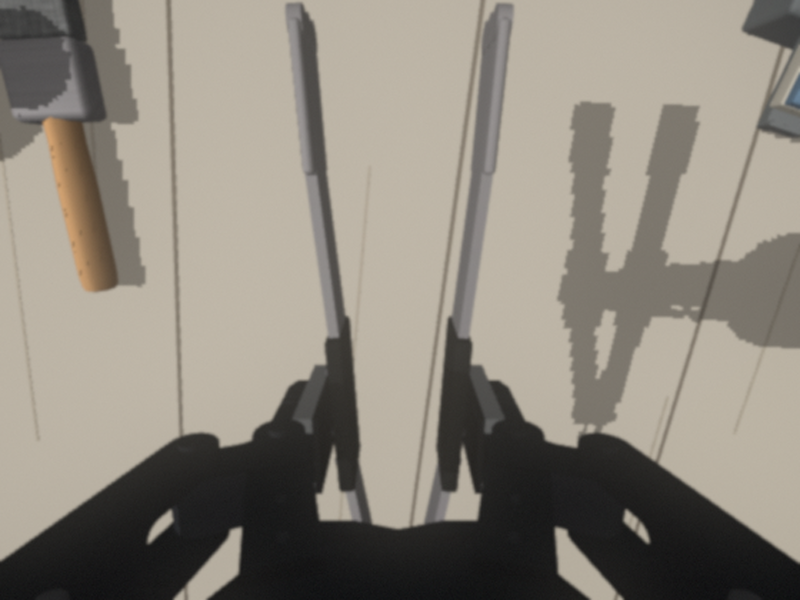

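The tongs are held symmetrically, with jaw ends at (294,8) and (505,8) and the jaws' rear at (312,172) and (488,172). Next I'll compute the jaw offset in the tool frame and move to a pose in front of the lip.

```bash
python3 - <<'E'
from h import *
d=np.load("w4.npz"); o=get_obs(); Rt=R.from_quat(o["orientation"]); p0=o["position"]
J=[Rt.inv().apply(pix2w((x*.7,y*.7),p0[2]+.0042,d["K"],d["V"])-p0) for x,y in [(294,5),(505,5),(312,172),(488,172)]]
print(np.round(J,4))
end=(J[0]+J[1])/2; print("end",end)
yaw=-.187; u=np.array([np.cos(yaw),np.sin(yaw),0]); q=down(yaw); tool=R.from_quat(q)
tab=np.array([.594,.0933,.046])
off=tool.apply([end[0]-.016,end[1],.0078])   # jaw centre in tool, world axes
tgt=tab-off; print("target",tgt); np.save("tgt",tgt)
bot.reach(tgt-.09*u+[0,0,.08],q); bot.servo_line(tgt-.075*u,velocity=.12); bot.servo_line(tgt-.045*u,velocity=.1); bot.dwell(.2); st("pre")
r=vision.read_camera("wrist"); f=r["frame"][:,:,::-1]; np.savez("w5",f=f,K=r["intrinsics"],V=r["view"])
cv2.imwrite("pics/w5.png",cv2.resize(f,(800,600),interpolation=cv2.INTER_CUBIC))
E
```

```text
[[ 0.1063 -0.0249 -0.0044]
 [ 0.1063  0.0232 -0.0044]
 [ 0.0697 -0.0227 -0.0043]
 [ 0.0697  0.0214 -0.0043]]
end [ 0.10631902 -0.00082555 -0.00438434]
target [0.50510209 0.10928023 0.0538    ]
pre t17.28 [0.4602 0.1176 0.0538] F [-0.2  1.  -1.1] T [-0.04 -0.02  0.01] w0.0401 g3.7
```

View pics/w5.png

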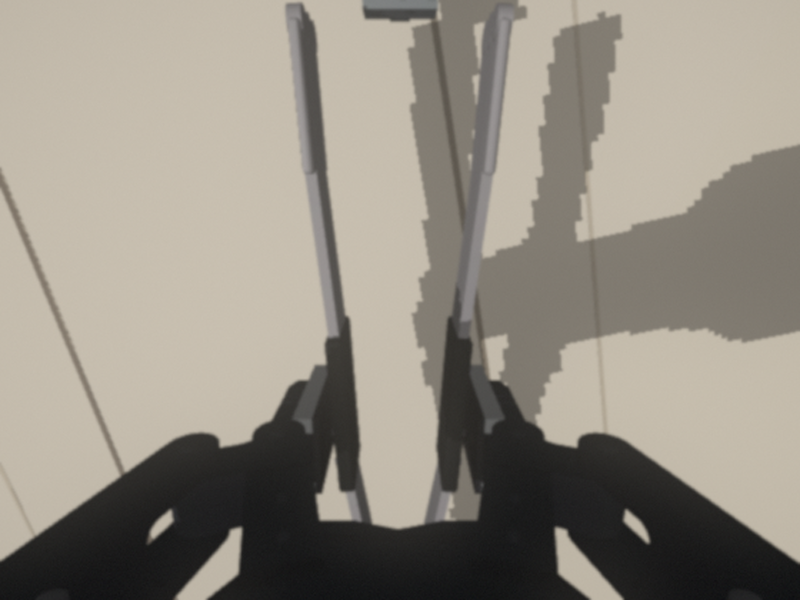

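The lip tip's midline is at column 400, level with the jaws' midpoint. I'll advance, close and lift.

```bash
python3 - <<'E'
from h import *
tgt=np.load("tgt.npy")
bot.servo_line(tgt,velocity=.06); bot.dwell(.1); st("at")
hand.move_gripper(.036,25); st("36"); hand.move_gripper(.031); st("31"); hand.move_gripper(.022,25); bot.dwell(.2); o=st("closed")
if o["gripper_width"]>.026:
    bot.servo_line(tgt+[0,0,.03],velocity=.06); st()
    u=np.array([np.cos(-.187),np.sin(-.187),0])
    bot.servo_line(tgt+[0,0,.15]-.03*u,velocity=.1); bot.dwell(.3); st("up")
r=vision.read_camera("wrist"); f=r["frame"][:,:,::-1]
s=vision.read_camera("scene")["frame"][:,:,::-1]
im=np.hstack([cv2.resize(f[:280,130:430],(430,401)),cv2.resize(s[170:310,220:380],(370,324),interpolation=cv2.INTER_CUBIC)[:401] if 0 else cv2.copyMakeBorder(cv2.resize(s[170:310,220:380],(370,324),interpolation=cv2.INTER_CUBIC),0,77,0,0,cv2.BORDER_CONSTANT)])
cv2.imwrite("pics/w6.png",im)
E
```

```text
at t18.33 [0.5046 0.1093 0.0537] F [ 0.5  1.3 -0.7] T [0.02 0.01 0.02] w0.0405 g3.7
36 t18.55 [0.5049 0.1093 0.0538] F [-1.1 -0.  -1.1] T [-0.02  0.03 -0.  ] w0.0362 g4.1
31 t18.77 [0.5051 0.1093 0.0538] F [ 0.5  0.8 -1.3] T [-0.03 -0.02  0.04] w0.0312 g4.6
closed t19.19 [0.5051 0.1093 0.0538] F [-0.7  0.   0.8] T [0.01 0.06 0.03] w0.0290 g30.4
 t19.84 [0.5052 0.1093 0.084 ] F [-1.  -0.5 -2. ] T [-0.01  0.02  0.01] w0.0291 g30.3
up t21.52 [0.4756 0.1148 0.2035] F [ 0.7 -1.2 -1.4] T [-0.02  0.    0.02] w0.0293 g30.3
```

View pics/w6.png

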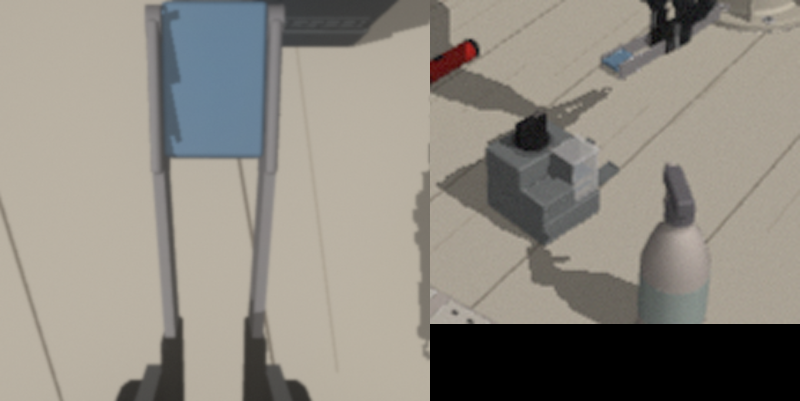

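The tablet is clamped between the jaws (wrist view, 165–265 × 5–157), about 18 cm up. The lip is empty and the knob is back at rest.

```bash
python3 -c "
from h import *
st(); print(hand_in())"
```

```text
t21.62 [0.4756 0.1148 0.2036] F [ 1.1 -0.4 -1.1] T [ 0.01  0.03 -0.01] w0.0293 g30.3
the job is handed in; nothing more can be done
None
```

The job is handed in at 21.6 s: the knob was twisted to its stop and sprang back, and one tablet is held in the tongs' jaws about 18 cm above the worktop, with no gripper contact and the other things not moved.

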